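# Clamp a footed pot with a tab-lock dial

### The job

The cream three-footed pot stands loose in the wooden pot clamp. Pinch the two orange tabs of the black dial gently to unlock it, turn it clockwise until you feel the rubber pad press the pot against the rear stop, then about two notches more so that the pot is held firmly but not hard (roughly 14 N), and let go so that both tabs spring back out and lock the dial. Do not touch the pot or disturb the other things.

Things in the scene. Friction and masses are not known exactly. Their poses are not given: they have to be found in the camera images.
- dial_grip (a point): Grip point of the black tab-lock dial on its upright axis, 51 mm above the table, turning with the dial: z up, y along the line through its two orange tabs, +x along the white pointer line. Each tab is an upright pad 24 mm wide, 30 to 63 mm above the table, its flat outer face 30 mm from the axis (60 mm over both, 48 mm pinched fully in). The dial's 40 mm cap above them is at 65 to 69 mm.
- housing_top (a point): On the dial's axis, top of the grey round housing (94 mm across, top 26 mm above the table) under the dial; the fingertips straddle the tabs and must stay above it. Nothing else on the clamp within 70 mm of the axis is higher than 30 mm; the pad is about 80 mm away. The wooden base is 100 mm wide. x axis: from dial to pot. The clamp is fixed to the table, but stands and is turned differently each time.
- dial (a joint): Angle of the dial, rad, 0 to 2.3, growing clockwise seen from above (closes the pad on the pot). It locks in notches every 0.1745 rad (10 degrees: 0, 0.175, 0.349, ..) with 0.02 rad of play, and starts locked at 0.175. It turns only while both tabs are in; rubbing 0.03 Nm. Turn needed from there: 0.6 to 1.6 rad; it may be let go, locked, and gripped again half-way.
- tab_a (a joint): Travel of the orange release tab on the dial's +y side, m: 0 = out (locking), 0.006 = fully in, straight towards the axis; it unlocks from about 0.003. Spring: 5 N at first, 8 N fully in. Let go in a notch it springs out; let go between notches it rests on a rounded pin and slips into a notch beside it. Plastic: no more than 35 N on each tab.
- tab_b (a joint): The same for the tab on the dial's -y side.
- pad: Upright rubber pad, 60 mm wide, 44 mm high; origin at the lower edge of its face, 20 mm above the table; x: the way it closes. 1 rad of the dial drives its carriage 16 mm; pad and carriage are joined by a spring of 2.4 N/mm. So once the pot is against the stop each rad adds about 38 N (a notch 6.7 N), felt at the dial as 0.016 Nm per N (14 N: 0.22 Nm) on top of the rubbing.
- pot_mid (a point): Middle of the cream three-footed pot (84 mm across its belly, 77 mm high, about 0.25 kg), 40 mm above its feet. It stands loose on the clamp's 12 mm base, 1 to 4 mm from the pad and 1 to 17 mm short of its seat. The rear stop, two rubber posts, is set by hand and its place is not measured; the pad slides the pot back to it (1.5 to 3.5 N).
- green_pot_mid (a point): Bystander: middle of a green three-footed pot (80 mm across, 73 mm high) on a round rattan mat.
- glaze_jar_p (a point): Bystander: foot of an amber jar, 54 mm across, 70 mm high, beside the clamp.
- ruler_p (a point): Bystander: centre of a dark steel ruler, 200 by 28 by 5 mm, lying beside the clamp.
- brush_p (a point): Bystander: glaze brush lying on the table.
- bowl_p (a point): Bystander: foot of a blue bowl, 100 mm across, 50 mm high.
- tag_p (a point): Bystander: foot of a small wooden stand with a blank card, 70 mm wide, 59 mm high.
There are look-alikes about, which are no part of the job. Leave any pink look-alike of the part that bears pot_mid alone.

How it is judged (in metres and radians):
On the way, in this order (a step that is already met when the one before it is completed fails the run):
1. both tabs are pinched in (at least 3.5 mm), unlocking the dial (value of joint each of tab_a, tab_b above 0.0035 m), for 0.1 s.
2. the pad presses the pot with more than 9 N (it has reached the stop) (contact force between pad and pot above 9 N), for 0.2 s.
At the end, for the whole second after the job is handed in: the pad holds the pot against the stop with 8 to 20 N, both tabs are back out (within 1.5 mm), so that the dial is locked and still, the pot stands upright (within 0.1 rad) and the dial is let go (contact force between pad and pot between 8 and 20 N and value of joint each of tab_a, tab_b below 0.0015 m and velocity of joint dial between -0.05 and 0.05 rad/s and angle between pot_mid's own z axis and vertical below 0.1 rad); the robot touches nothing.
It fails at once if the pad squeezes the pot with more than 28 N (contact force between pad and pot above 28 N).
It fails at once if a tab is pinched with more than 35 N (contact force between the fingers and tab_a above 35 N or contact force between the fingers and tab_b above 35 N).
It fails at once if the robot touches the pot (more than 1 N) (contact force between any of the fingers, the arm and pot above 1 N).
It fails at once if a bystander is moved by more than 20 mm (distance of any of green_pot_mid, glaze_jar_p, ruler_p, brush_p, bowl_p, tag_p from where it was at the start of the episode above 0.02 m).
It also fails if it takes over 61 s, if anything falls off the work surface, if the arm or the gripper's body presses on something with over 40 N, if the wrist force passes 120 N, or if a joint passes its speed limit or range.

### The arm

A 6-joint arm with a two-finger parallel gripper is mounted at the origin on the work surface. World frame = base frame: x ahead of the robot, y to its left, z up, the work surface at z = 0. Lengths are in mm, angles in rad, forces in N, time in s.
With the tool pointing down it reaches from about 350 to 975 mm from the base axis. Payload 7.1 kg.
Tool frame: the origin (TCP) lies at the very end of the fingers, on their centre line; the grasp point (between the pads) lies 19 mm behind it; z points along the fingers, y is the direction in which the jaws open and shut (so a half turn about z gives the same grasp; the last joint's range is limited). The gripper opens to 88 mm and grips with 3 to 60 N. Pads are 20 mm wide; open, the fingers measure 115 mm over their backs; the gripper's body (75 mm by 178 mm) begins 61 mm behind the grasp point.
Start: joints at [-0.019, 0.423, 1.63, -0, 1.089, -0.019], TCP at [624.984, 0.026, 222.675] pointing down, gripper open.
Joint ranges: [-3, 3], [-0.9, 2.11], [0.09, 2.58], [-1.31, 4.45], [0.11, 2.69], [-2.54, 2.54]. Speed limits (rad/s): [2.39, 2.39, 3.01, 3.14, 3.14, 3.14].

### API

Orientations are given as a rotation vector (axis times angle).
In Python, from workcell import readout, imaging, close_job gives the robot as it stands.
- The arm moves only by the tool carry_out, never from a script. Its argument "rows" is a list of rows, each a list of 3 entries, a list of its own where there are three numbers: the shift along the tool's x, y, z in m, then the turn, a rotation vector about the tool's x, y, z in rad, then the closure, from 0 (fully open) to 1 (shut). In form: [[[dx, dy, dz], [wx, wy, wz], hand], ...]. A call has 1 to 12 rows; each row shifts and turns the commanded pose from where the row before left it, along the tool's axes as they then stand; what a row does not reach is not made up. A row lasts 1/12 s, in which the tool goes at most 41.7 mm and 7.16 degrees, less where a joint would pass 70% of its speed; a pose out of reach is approached as far as the arm can. A call with a gripper value outside its range is refused whole. The fingers move at their own pace and stop on an object; the grip force is fixed at half the most. Time passes only in rows, so rows that do not move let the fingers close. It gives the time, the measured TCP pose, the force and the opening at its end, in the units of the state.
- readout.get_obs(): the state, without advancing time (a new reading comes with each control period).
- imaging.get_image(name): name is "scene" or "side" or "wrist"; returns the picture (420x560x3 uint8, red, green, blue); there is no depth.
- imaging.camera_params(name): a dict with "fx", "fy", "cx", "cy" (pixels), "rvec" (rotation vector, rad) and "tvec" (3), from world to camera coordinates, as OpenCV has them; the wrist camera has in their place "T_tool_cam" (4x4, takes a point from camera to tool coordinates, whose origin is the TCP and whose axes are the flange's). Camera axes: x right, y down, z forward; pixel columns grow to the right and rows downward; lengths in mm; the calibration is good to about 2 mm. A picture is of the moment at which its call begins: read the wrist's pose just before it. camera_params takes no time and is no camera call.
- close_job(): hands the job in, once; it reports no verdict.
The state is a dict: "t": time; "qpos": joint angles; "qvel": joint speeds; "joint_torque": joint torques, N m; "ee_pos": TCP position; "orientation": TCP orientation; "ft_force": force on the tool from outside, world axes, zero at the start; "moment": the same for the moment, N m; "width": finger opening in mm.
Only numpy, scipy, OpenCV 4.12 (cv2) and the standard library are available. Lean on these libraries where they do the work, as an engineer would, in place of code of your own. Each camera call takes 0.05 s, during which the arm holds its last target.

## Working session

There is one attempt and no reset: what is moved stays moved. The work goes in short steps, Python scripts to look and compute and a tool call to move; the robot and the scene stay as the last step left them, time stands still between calls to the robot, and variables do not carry over. Pictures are saved under pics/ and viewed, and the job is handed in when it is done.

Besides the shell and the picture viewer there is one more tool, called after ">>>" as name(argument=value, ...) on one line, values as JSON. carry_out: Moves the arm, as the interface text tells. Its arguments: {"type":"object","properties":{"rows":{"type":"array","items":{"type":"array"}}},"required":["rows"]}

```bash
ls; mkdir -p pics
python3 - <<'E'
from workcell import readout, imaging
import cv2
print(readout.get_obs())
for n in ["scene","side","wrist"]:
    im=imaging.get_image(n); cv2.imwrite(f"pics/{n}0.png",im[:,:,::-1]); print(n,imaging.camera_params(n))
E
```

```text
pics
{'t': 0.0, 'qpos': array([-1.90109376e-02,  4.23827903e-01,  1.63068679e+00, -1.02879598e-05,
        1.08862277e+00, -1.90278516e-02]), 'qvel': array([ 0.00179028,  0.00057426,  0.00012356,  0.00134313, -0.00015916,
       -0.00103178]), 'joint_torque': array([ 1.28069914e-03, -5.44622147e+01, -2.73670936e+01,  6.42951974e-02,
        2.27214623e-02, -1.51321510e-04]), 'ee_pos': array([6.24436404e+02, 2.67759772e-02, 2.21911050e+02]), 'orientation': array([-2.22063458e+00, -2.22068275e+00,  1.69261738e-03]), 'ft_force': array([-0.35448178,  0.35946819,  0.95263382]), 'moment': array([-0.0049063 , -0.0622811 , -0.01928807]), 'width': 87.74358823722133}
scene {'fx': 437.46248560678924, 'fy': 437.46248560678924, 'cx': 282.74515415790745, 'cy': 210.78019494391373, 'rvec': array([ 0.8147409 ,  2.65390319, -1.00350386]), 'tvec': array([ 460.8699514 , -158.73466367, 1393.18811204])}
side {'fx': 384.1274537292506, 'fy': 384.1274537292506, 'cx': 281.233253704855, 'cy': 205.3854471854121, 'rvec': array([ 0.8890144 , -2.33268398,  1.25239649]), 'tvec': array([376.07778893, 248.10551957, 916.04236688])}
wrist {'fx': 320.09778022820046, 'fy': 320.09778022820046, 'cx': 283.6882638240346, 'cy': 204.47465859223624, 'T_tool_cam': array([[ 1.66319327e-04, -9.53442380e-01, -3.01575199e-01,
         8.20427192e+01],
       [ 9.99999911e-01,  2.75360332e-04, -3.19061046e-04,
         9.01492567e-01],
       [ 3.87248170e-04, -3.01575119e-01,  9.53442341e-01,
        -1.61913021e+02],
       [ 0.00000000e+00,  0.00000000e+00,  0.00000000e+00,
         1.00000000e+00]])}
```

View pics/scene0.png

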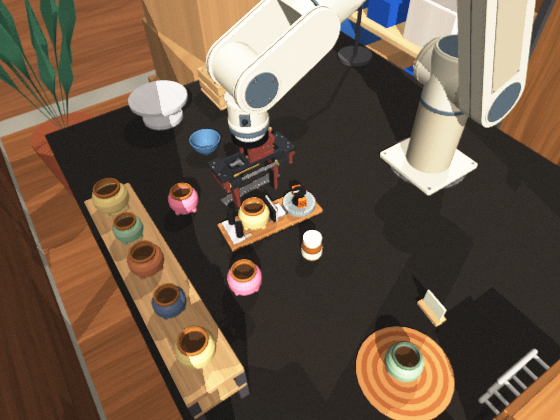

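View pics/side0.png

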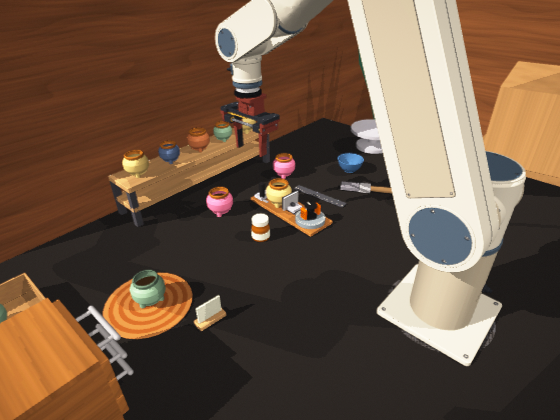

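View pics/wrist0.png

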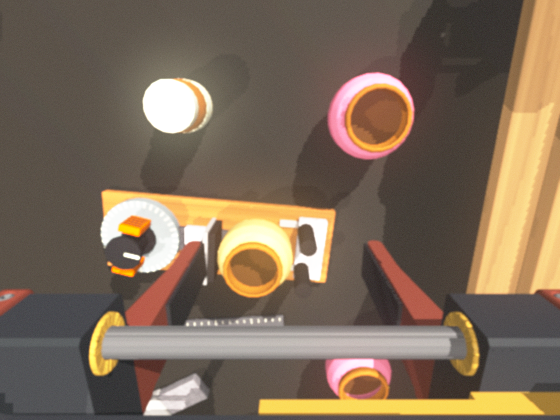

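The wrist view shows the clamp. The dial is at about (130,250), with tabs at about (135,226) and (128,268). The cream pot is at (253,260), the pad at about (213,248), and the amber jar at (178,105).

```bash
cat > h.py <<'E'
import numpy as np, cv2
from scipy.spatial.transform import Rotation as R
from workcell import readout, imaging
def cam(n,obs=None):
    p=imaging.camera_params(n)
    K=(p["fx"],p["fy"],p["cx"],p["cy"])
    if n=="wrist":
        Rt=R.from_rotvec(obs["orientation"]).as_matrix(); T=p["T_tool_cam"]
        return K,Rt@T[:3,:3],Rt@T[:3,3]+obs["ee_pos"]
    Rm=R.from_rotvec(p["rvec"]).as_matrix()
    return K,Rm.T,-Rm.T@p["tvec"]
def onplane(c,u,v,z):
    K,Rm,o=c
    d=Rm@np.array([(u-K[2])/K[0],(v-K[3])/K[1],1]); return o+d*(z-o[2])/d[2]
def proj(c,P):
    K,Rm,o=c; q=Rm.T@(np.asarray(P,float)-o); return q[0]/q[2]*K[0]+K[2],q[1]/q[2]*K[1]+K[3]
E
python3 - <<'E'
from h import *
obs=readout.get_obs(); c=cam("wrist",obs)
im=cv2.imread("pics/wrist0.png")
cv2.imwrite("pics/w0z.png",cv2.resize(im[170:310,80:350],None,fx=2.9,fy=2.9,interpolation=cv2.INTER_CUBIC))
s=cv2.imread("pics/scene0.png")
cv2.imwrite("pics/s0z.png",cv2.resize(s[160:260,205:335],None,fx=6,fy=6,interpolation=cv2.INTER_CUBIC))
for n,u,v,z in [("capcentre",125,252,69),("tab1",135,222,63),("tab2",127,272,63),("housing",140,236,26),("pot rim",252,268,89),("jar",172,105,70)]:
    print(n,onplane(c,u,v,z).round(1))
E
```

```text
capcentre [453.2 -71.7  69. ]
tab1 [465.9 -39.2  63. ]
tab2 [448.5 -99.4  63. ]
housing [451.  -71.3  26. ]
pot rim [592.6 -80.   89. ]
jar [520.5  80.5  70. ]
```

View pics/w0z.png

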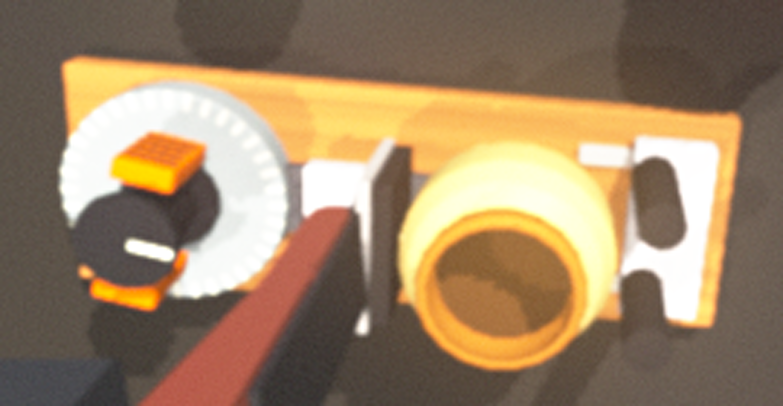

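View pics/s0z.png

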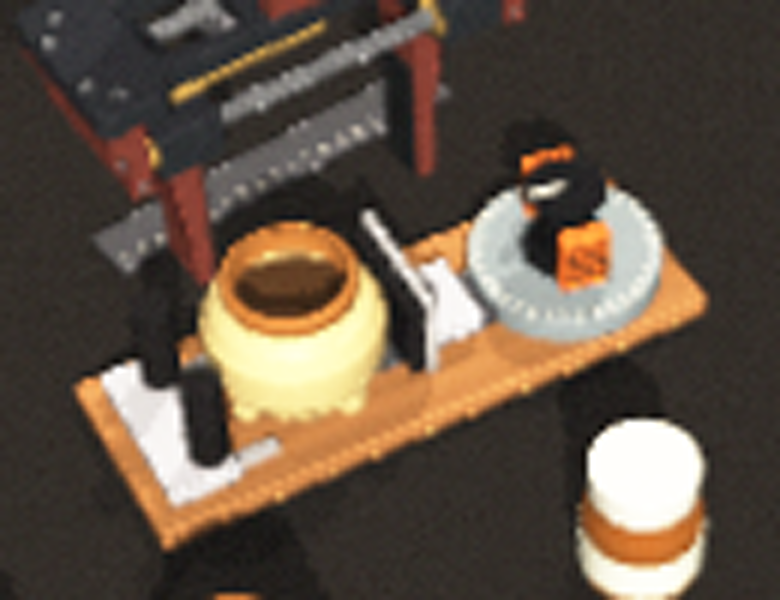

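>>> carry_out(rows=[[[-0.012,-0.0287,0.006],[0,0,0],0],[[-0.012,-0.0287,0.006],[0,0,0],0],[[-0.012,-0.0287,0.012],[0,0,0],0],[[-0.012,-0.0287,0.015],[0,0,0],0],[[-0.012,-0.0287,0.018],[0,0,0],0],[[-0.012,-0.0287,0.015],[0,0,0],0]])

```text
t: 0.65
ee_pos: [451.1, -72.3, 149.9]
orientation: [-2.221, -2.222, 0.0]
ft_force: [0.9, -0.8, -0.7]
width: 87.9
```

>>> carry_out(rows=[[[0,0,0],[0,0,-0.12],0],[[0,0,0],[0,0,-0.12],0],[[0,0,0],[0,0,-0.12],0],[[0,0,0],[0,0,-0.12],0],[[0,0,0],[0,0,-0.12],0],[[0,0,0],[0,0,-0.12],0],[[0,0,0],[0,0,-0.12],0],[[0,0,0],[0,0,-0.12],0],[[0,0,0],[0,0,-0.12],0],[[0,0,0],[0,0,-0.12],0],[[0,0,0],[0,0,-0.12],0],[[0,0,0],[0,0,0],0]])

```text
t: 1.65
ee_pos: [452.7, -71.9, 150.6]
orientation: [-0.386, -3.118, 0.0]
ft_force: [-1.2, 0.5, -0.0]
width: 87.8
```

Run:
```python
from h import *
obs=readout.get_obs(); im=imaging.get_image("wrist")[:,:,::-1].copy()
np.save("obs1.npy",obs,allow_pickle=True)
cv2.imwrite("pics/wrist1.png",im)
print(obs["t"],obs["ee_pos"],R.from_rotvec(obs["orientation"]).as_matrix().round(3),obs["qpos"])
hsv=cv2.cvtColor(im,cv2.COLOR_BGR2HSV)
m=cv2.inRange(hsv,(3,200,150),(16,255,255)); n,l,st,ce=cv2.connectedComponentsWithStats(m)
for i in range(1,n):
    if st[i,4]>60: print(st[i],ce[i])
```

```text
1.65 [452.66553551 -71.94966486 150.57827658] [[-0.97   0.244 -0.   ]
 [ 0.244  0.97   0.   ]
 [ 0.    -0.    -1.   ]] [-1.83560689e-01  2.91582813e-01  2.04350806e+00 -6.77545309e-05
  8.06768799e-01 -1.50789999e+00]
[249 184   9  33 110] [254.70909091 195.87272727]
```

View pics/wrist1.png

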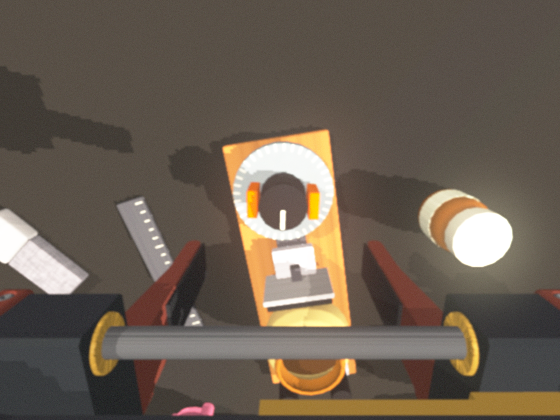

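Dial centred at about (284,200). The tabs at (253,200) and (313,201) lie along the jaw axis, and the pointer at (283,220) points at the pot. Next I'll measure this more exactly.

Run:
```python
from h import *
obs=np.load("obs1.npy",allow_pickle=True).item(); c=cam("wrist",obs)
im=cv2.imread("pics/wrist1.png")
cv2.imwrite("pics/w1z.png",cv2.resize(im[140:245,220:345],None,fx=5.5,fy=5.5,interpolation=cv2.INTER_CUBIC))
hsv=cv2.cvtColor(im,cv2.COLOR_BGR2HSV)
m=cv2.inRange(hsv,(5,170,130),(22,255,255)); 
R_=[]
for x0,x1 in [(243,266),(302,325)]:
    mm=np.zeros_like(m); mm[178:225,x0:x1]=m[178:225,x0:x1]
    n,l,st,ce=cv2.connectedComponentsWithStats(mm); i=1+np.argmax(st[1:,4]); print(st[i],ce[i])
    ys,xs=np.where(l==i); print(cv2.minAreaRect(np.c_[xs,ys].astype(np.float32)))
    R_.append(onplane(c,*ce[i],63))
print(R_,"mid",(R_[0]+R_[1])/2)
d=R_[1]-R_[0];print(np.linalg.norm(d),np.degrees(np.arctan2(d[1],d[0])))
# dark cap
g=im.max(2); k=np.zeros_like(g); k[165:230,260:308]=(g[165:230,260:308]<75)
n,l,st,ce=cv2.connectedComponentsWithStats(k); i=1+np.argmax(st[1:,4]);print("cap",st[i],ce[i],onplane(c,*ce[i],69))
# housing
h=((hsv[:,:,1]<60)&(hsv[:,:,2]>120)).astype(np.uint8); h[:,:226]=0;h[:,340:]=0;h[242:]=0;h[:138]=0
cs,_=cv2.findContours(h,cv2.RETR_EXTERNAL,cv2.CHAIN_APPROX_NONE); cc=max(cs,key=cv2.contourArea)
e=cv2.fitEllipse(cv2.convexHull(cc)); print("housing",e,onplane(c,*e[0],26))
```

```text
[247 183  12  34 277] [253.52707581 198.24187726]
((252.5, 199.5), (33.0, 11.0), 90.0)
[307 185  12  34 151] [310.64238411 196.43708609]
((311.75250244140625, 201.47525024414062), (10.7464017868042, 33.2342414855957), 5.710593223571777)
[array([438.09513989, -94.56427954,  63.        ]), array([447.9069453 , -49.23233827,  63.        ])] mid [443.0010426 -71.8983089  63.       ]
46.38163886589965 77.78708939119939Traceback (most recent call last):
  File "<stdin>", line 17, in <module>
    return _wrapfunc(a, 'argmax', axis=axis, out=out, **kwds)
    return bound(*args, **kwds)
ValueError: attempt to get argmax of an empty sequence
```

View pics/w1z.png

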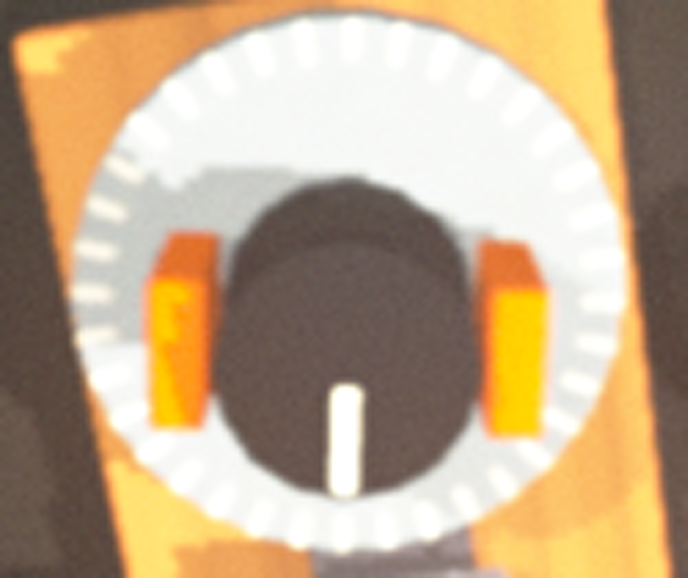

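Run:
```python
from h import *
obs=np.load("obs1.npy",allow_pickle=True).item(); c=cam("wrist",obs)
P=lambda u,v,z: onplane(c,220+(u+.5)/5.5-.5,140+(v+.5)/5.5-.5,z)
a=P(150,353,63);b=P(547,362,63);print("tab outer mids",a,b,"mid",(a+b)/2,np.linalg.norm(a-b),np.degrees(np.arctan2(*(b-a)[[1,0]])))
a=P(215,368,69);b=P(480,368,69);print("cap",P(347.5,368,69),np.linalg.norm(a-b))
a=P(72,280,26);b=P(628,280,26);print("hous",P(350,280,26),np.linalg.norm(a-b))
a=P(346,388,69);b=P(344,492,69);print("ptr",np.degrees(np.arctan2(*(b-a)[[1,0]])))
# board edges for clamp direction
print("tool y angle",np.degrees(np.arctan2(0.97,0.244)))
Rt=R.from_rotvec(obs["orientation"]).as_matrix()
for p in (P(347.5,368,69),P(350,280,26)): print("rel tool",Rt.T@(p-obs["ee_pos"]))
for n in ["scene","side"]:
    cc=cam(n); print(n,proj(cc,P(347.5,368,69)))
```

```text
tab outer mids [ 441.30259108 -101.12018992   63.        ] [457.03197799 -44.23984643  63.        ] mid [449.16728453 -72.68001818  63.        ] 59.01514287367457 74.54203304527158
cap [448.84596734 -72.75308997  69.        ] 38.50806868041297
hous [447.25466052 -72.06936866  26.        ] 93.58381884779897
ptr -15.217505576321043
tool y angle 75.8803970668651
rel tool [ 3.48673171 -1.70549063 81.57930992]
rel tool [  5.18542127  -1.42775903 124.57974074]
scene (np.float64(299.30568101853146), np.float64(190.2892136302458))
side (np.float64(310.8236012886224), np.float64(204.62897423245846))
```

>>> carry_out(rows=[[[0.004,-0.0016,0.015],[0,0,0.017],0],[[0,0,0.02],[0,0,0],0],[[0,0,0.02],[0,0,0],0],[[0,0,0.015],[0,0,0],0],[[0,0,0],[0,0,0],0],[[0,0,0],[0,0,0],0]])

```text
t: 2.2
ee_pos: [448.0, -72.4, 80.3]
orientation: [-0.423, -3.111, -0.0]
ft_force: [0.4, -0.4, 0.0]
width: 87.7
```

Run:
```python
from h import *
obs=readout.get_obs(); im=imaging.get_image("wrist")[:,:,::-1].copy()
np.save("obs2.npy",obs,allow_pickle=True)
cv2.imwrite("pics/wrist2.png",im)
print(obs["t"],obs["ee_pos"],obs["ft_force"],obs["moment"])
cv2.imwrite("pics/w2z.png",cv2.resize(im[190:410,150:420],None,fx=2.7,fy=2.7,interpolation=cv2.INTER_CUBIC))
```

```text
2.2 [447.95742554 -72.43200019  80.26021633] [ 0.43085697 -0.41688573  0.03903947] [ 0.0653516  -0.01862325  0.04054913]
```

View pics/w2z.png

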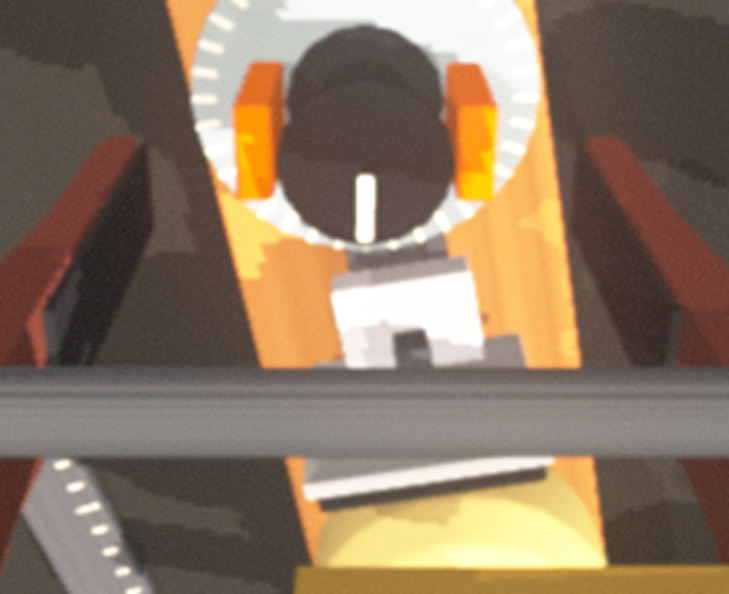

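Run:
```python
from h import *
obs=np.load("obs2.npy",allow_pickle=True).item(); c=cam("wrist",obs)
P=lambda u,v,z: onplane(c,150+(u+.5)/2.7-.5,190+(v+.5)/2.7-.5,z)
Rt=R.from_rotvec(obs["orientation"]).as_matrix()
for n,u,v,z in [("tabL outmid",237,150,63),("tabR outmid",494,152,63),("Lcorners",240,104,63),("L2",238,198,63),("R1",470,106,63),("R2",494,198,63),("ptr end",365,242,69),("ptr in",365,177,69),("capbottom",366,245,69),("capl",279,157,69),("capr",452,157,69)]:
    print(n,(Rt.T@(P(u,v,z)-obs["ee_pos"])).round(2))
```

```text
tabL outmid [ -0.7  -29.18  17.26]
tabR outmid [-1.16 29.04 17.25]
Lcorners [ 10.48 -28.04  17.29]
L2 [-12.78 -29.47  17.24]
R1 [10.03 23.18 17.28]
R2 [-12.75  29.57  17.23]
ptr end [-20.69  -0.18  11.22]
ptr in [-4.43 -0.2  11.25]
capbottom [-21.46   0.04  11.22]
capl [  0.4  -19.09  11.26]
capr [ 0.42 18.88 11.26]
```

>>> carry_out(rows=[[[-0.001,0,0.012],[0,0,0],0.05],[[0,0,0.012],[0,0,0],0.1],[[0,0,0.012],[0,0,0],0.15],[[0,0,0.011],[0,0,0],0.2],[[0,0,0],[0,0,0],0.25],[[0,0,0],[0,0,0],0.27],[[0,0,0],[0,0,0],0.27],[[0,0,0],[0,0,0],0.27]])

```text
t: 2.92
ee_pos: [450.3, -72.9, 34.7]
orientation: [0.42, 3.112, -0.0]
ft_force: [0.6, 1.1, 0.2]
width: 64.0
```

Run:
```python
from h import *
obs=readout.get_obs();print(obs["t"],obs["ee_pos"],obs["ft_force"],obs["moment"],obs["width"])
```

```text
2.9167 [450.27071233 -72.92965696  34.6898672 ] [0.60433898 1.10804351 0.18445128] [ 0.0445529  -0.08219831 -0.03925501] 64.00507417156139
```

>>> carry_out(rows=[[[0,0,0],[0,0,0],0.3],[[0,0,0],[0,0,0],0.32],[[0,0,0],[0,0,0],0.33],[[0,0,0],[0,0,0],0.33]])

```text
t: 3.25
ee_pos: [450.1, -72.8, 34.3]
orientation: [0.419, 3.112, -0.0]
ft_force: [-0.4, 0.8, 6.8]
width: 58.9
```

>>> carry_out(rows=[[[0,0,0],[0,0,0],0.35],[[0,0,0],[0,0,0],0.37],[[0,0,0],[0,0,0],0.37]])

```text
t: 3.5
ee_pos: [450.0, -72.9, 34.3]
orientation: [0.419, 3.112, -0.0]
ft_force: [0.7, 1.0, 6.0]
width: 55.7
```

>>> carry_out(rows=[[[0,0,0],[0,0,0],0.39],[[0,0,0],[0,0,0],0.4],[[0,0,0],[0,0,0],0.41],[[0,0,0],[0,0,0],0.41]])

```text
t: 3.83
ee_pos: [450.0, -72.9, 34.3]
orientation: [0.419, 3.112, -0.0]
ft_force: [0.0, 0.3, 7.5]
width: 51.9
```

>>> carry_out(rows=[[[0,0,0],[0,0,0],0.43],[[0,0,0],[0,0,0],0.44],[[0,0,0],[0,0,0],0.44],[[0,0,0],[0,0,0],0.44]])

```text
t: 4.17
ee_pos: [450.1, -72.9, 34.3]
orientation: [0.419, 3.112, -0.0]
ft_force: [-1.2, 0.9, 7.0]
width: 49.4
```

```bash
cat > o.py <<'E'
from h import *
o=readout.get_obs();Rt=R.from_rotvec(o["orientation"]).as_matrix()
print(o["t"],o["ee_pos"].round(1),"F",o["ft_force"].round(2),"Ftool",(Rt.T@o["ft_force"]).round(2),"M",o["moment"].round(3),"w",o["width"].round(2),"yaw y",np.degrees(np.arctan2(Rt[1,1],Rt[0,1])).round(2),"q6",o["qpos"][5].round(3), "tau6",o["joint_torque"][5].round(3))
E
python3 o.py
```

```text
Traceback (most recent call last):
  File "o.py", line 3, in <module>
    print(o["t"],o["ee_pos"].round(1),"F",o["ft_force"].round(2),"Ftool",(Rt.T@o["ft_force"]).round(2),"M",o["moment"].round(3),"w",o["width"].round(2),"yaw y",np.degrees(np.arctan2(Rt[1,1],Rt[0,1])).round(2),"q6",o["qpos"][5].round(3), "tau6",o["joint_torque"][5].round(3))
                                                                                                                                    ^^^^^^^^^^^^^^^^
AttributeError: 'float' object has no attribute 'round'
```

>>> carry_out(rows=[[[0,0,0],[0,0,0.03],0.44],[[0,0,0],[0,0,0.05],0.44],[[0,0,0],[0,0,0.05],0.44],[[0,0,0],[0,0,0.05],0.44],[[0,0,0],[0,0,0.05],0.44],[[0,0,0],[0,0,0.05],0.44]])

```text
t: 4.67
ee_pos: [449.9, -72.9, 34.3]
orientation: [0.853, 3.023, -0.0]
ft_force: [-0.8, 1.1, 7.6]
width: 49.4
```

```bash
python3 o.py
```

```text
Traceback (most recent call last):
  File "o.py", line 3, in <module>
    print(o["t"],o["ee_pos"].round(1),"F",o["ft_force"].round(2),"Ftool",(Rt.T@o["ft_force"]).round(2),"M",o["moment"].round(3),"w",o["width"].round(2),"yaw y",np.degrees(np.arctan2(Rt[1,1],Rt[0,1])).round(2),"q6",o["qpos"][5].round(3), "tau6",o["joint_torque"][5].round(3))
                                                                                                                                    ^^^^^^^^^^^^^^^^
AttributeError: 'float' object has no attribute 'round'
```

```bash
sed -i 's/o\["width"\].round(2)/round(o["width"],2)/' o.py; python3 o.py
python3 - <<'E'
from h import *
cv2.imwrite("pics/s3.png",cv2.resize(imaging.get_image("scene")[160:260,205:335,::-1],None,fx=6,fy=6,interpolation=cv2.INTER_CUBIC))
E
```

```text
4.6667 [449.9 -72.9  34.3] F [-0.78  1.06  7.62] Ftool [ 1.21  0.5  -7.63] M [0.211 0.091 0.106] w 49.43 yaw y 58.49 q6 -1.207 tau6 -0.725
```

View pics/s3.png

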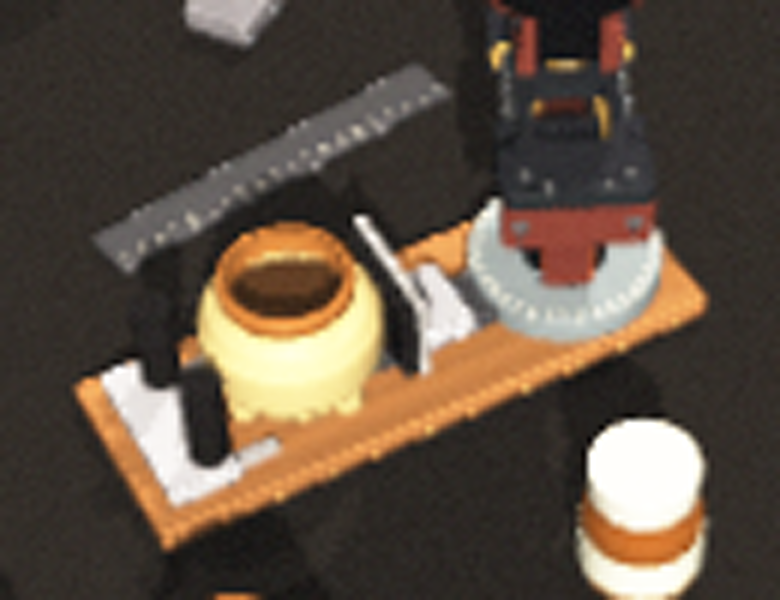

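Dial turning and the pad has moved up to the pot. I'll continue in small steps and watch the torque.

>>> carry_out(rows=[[[0,0,0],[0,0,0.05],0.44],[[0,0,0],[0,0,0.05],0.44],[[0,0,0],[0,0,0.05],0.44],[[0,0,0],[0,0,0.02],0.44],[[0,0,0],[0,0,0],0.44]])

```text
t: 5.13
ee_pos: [449.9, -72.9, 34.3]
orientation: [1.105, 2.94, 0.0]
ft_force: [-0.5, 1.4, 8.6]
width: 49.1
```

```bash
python3 o.py
```

```text
5.1333 [449.9 -72.9  34.3] F [-0.47  1.37  8.6 ] Ftool [ 1.25  0.73 -8.6 ] M [0.239 0.059 0.005] w 49.07 yaw y 48.81 q6 -1.038 tau6 0.31
```

>>> carry_out(rows=[[[0,0,0],[0,0,0.03],0.44],[[0,0,0],[0,0,0.03],0.44],[[0,0,0],[0,0,0.03],0.44],[[0,0,0],[0,0,0],0.44]])

```text
t: 5.47
ee_pos: [449.8, -72.9, 34.3]
orientation: [1.236, 2.887, 0.0]
ft_force: [-0.8, 1.4, 7.9]
width: 49.4
```

```bash
python3 o.py
```

```text
5.4667 [449.8 -72.9  34.3] F [-0.82  1.4   7.93] Ftool [ 1.57  0.37 -7.93] M [ 0.202  0.097 -0.022] w 49.4 yaw y 43.63 q6 -0.948 tau6 0.377
```

>>> carry_out(rows=[[[0,0,0],[0,0,0.03],0.44],[[0,0,0],[0,0,0.03],0.44],[[0,0,0],[0,0,0.03],0.44],[[0,0,0],[0,0,0],0.44]])

```text
t: 5.8
ee_pos: [449.8, -72.9, 34.3]
orientation: [1.365, 2.829, 0.0]
ft_force: [-0.8, 0.8, 8.1]
width: 49.4
```

```bash
python3 o.py
```

```text
5.8 [449.8 -72.9  34.3] F [-0.76  0.8   8.06] Ftool [ 1.09 -0.1  -8.06] M [ 0.158  0.154 -0.022] w 49.36 yaw y 38.48 q6 -0.858 tau6 0.377
```

>>> carry_out(rows=[[[0,0,0],[0,0,0.03],0.44],[[0,0,0],[0,0,0.03],0.44],[[0,0,0],[0,0,0.03],0.44],[[0,0,0],[0,0,0],0.44]])

```text
t: 6.13
ee_pos: [449.8, -72.9, 34.3]
orientation: [1.491, 2.764, 0.0]
ft_force: [-1.1, 1.0, 8.9]
width: 49.6
```

```bash
python3 o.py;  python3 - <<'E'
from h import *
cv2.imwrite("pics/s4.png",cv2.resize(imaging.get_image("scene")[160:260,205:335,::-1],None,fx=6,fy=6,interpolation=cv2.INTER_CUBIC))
E
python3 o.py
```

```text
6.1333 [449.8 -72.9  34.3] F [-1.09  0.95  8.86] Ftool [ 1.39 -0.38 -8.86] M [ 0.185  0.108 -0.002] w 49.64 yaw y 33.32 q6 -0.768 tau6 0.377
6.1833 [449.8 -72.9  34.3] F [-1.27  1.28  8.37] Ftool [ 1.77 -0.35 -8.37] M [ 0.226  0.119 -0.019] w 49.55 yaw y 33.38 q6 -0.769 tau6 0.14
```

View pics/s4.png

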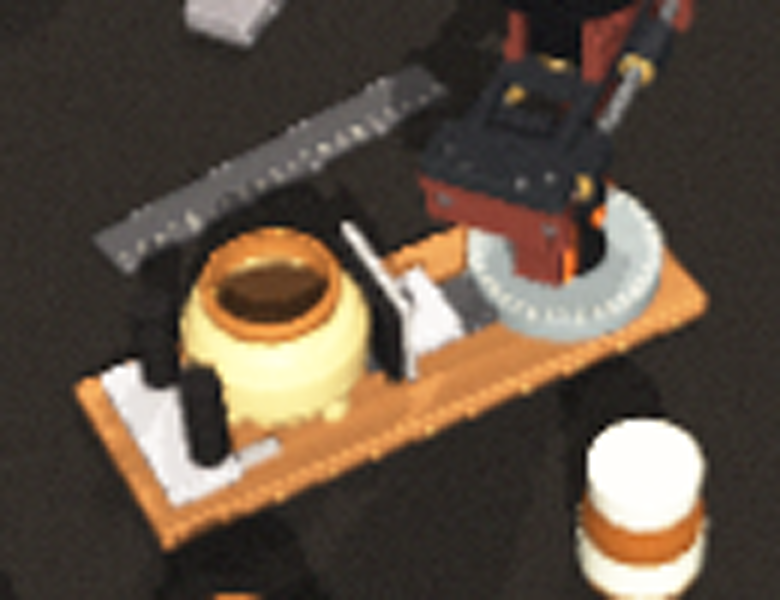

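Pot is sliding toward the posts and has not been pressed yet.

>>> carry_out(rows=[[[0,0,0],[0,0,0.03],0.44],[[0,0,0],[0,0,0.03],0.44],[[0,0,0],[0,0,0.03],0.44],[[0,0,0],[0,0,0],0.44]])

```text
t: 6.52
ee_pos: [449.9, -72.9, 34.3]
orientation: [1.614, 2.694, 0.0]
ft_force: [-0.7, 0.9, 8.6]
width: 49.4
```

```bash
python3 o.py
```

```text
6.5167 [449.9 -72.9  34.3] F [-0.67  0.95  8.56] Ftool [ 1.15 -0.14 -8.56] M [ 0.155  0.134 -0.032] w 49.43 yaw y 28.16 q6 -0.678 tau6 0.377
```

>>> carry_out(rows=[[[0,0,0],[0,0,0.03],0.44],[[0,0,0],[0,0,0.03],0.44],[[0,0,0],[0,0,0.03],0.44],[[0,0,0],[0,0,0],0.44]])

```text
t: 6.85
ee_pos: [449.9, -72.9, 34.3]
orientation: [1.733, 2.619, 0.0]
ft_force: [-0.5, 1.7, 6.7]
width: 49.2
```

```bash
python3 o.py;  python3 - <<'E'
from h import *
cv2.imwrite("pics/s5.png",cv2.resize(imaging.get_image("scene")[160:260,205:335,::-1],None,fx=6,fy=6,interpolation=cv2.INTER_CUBIC))
E
python3 o.py
```

```text
6.85 [449.9 -72.9  34.3] F [-0.49  1.66  6.66] Ftool [ 1.72  0.21 -6.66] M [0.157 0.081 0.016] w 49.21 yaw y 23.01 q6 -0.588 tau6 0.377
6.9 [449.9 -72.9  34.3] F [-0.49  0.88  6.88] Ftool [ 1.   -0.1  -6.88] M [0.173 0.148 0.047] w 49.23 yaw y 23.07 q6 -0.589 tau6 0.14
```

View pics/s5.png

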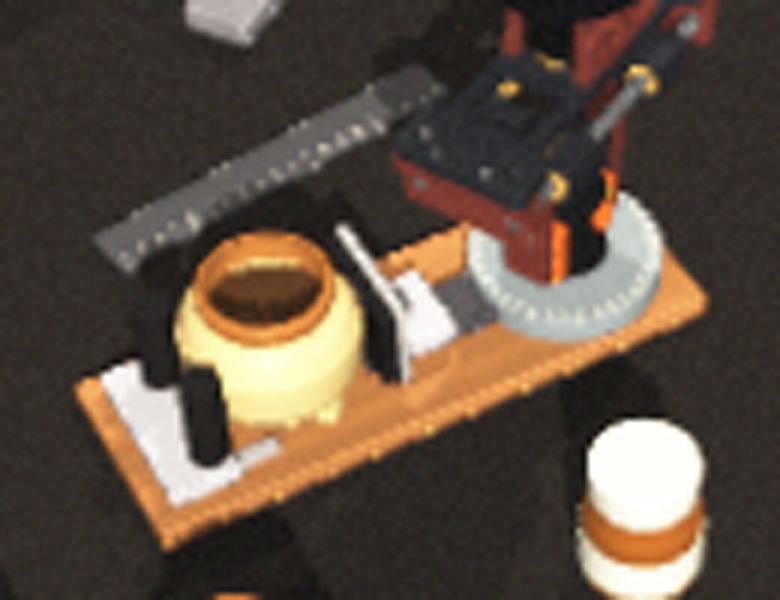

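>>> carry_out(rows=[[[0,0,0],[0,0,0.03],0.44],[[0,0,0],[0,0,0.03],0.44],[[0,0,0],[0,0,0],0.44],[[0,0,0],[0,0,0],0.44]])

```text
t: 7.23
ee_pos: [449.9, -72.9, 34.3]
orientation: [1.809, 2.567, 0.0]
ft_force: [-1.1, 0.1, 7.3]
width: 49.3
```

```bash
python3 o.py
```

```text
7.2333 [449.9 -72.9  34.3] F [-1.08  0.08  7.32] Ftool [ 0.44 -0.98 -7.32] M [0.171 0.109 0.027] w 49.28 yaw y 19.65 q6 -0.529 tau6 0.075
```

>>> carry_out(rows=[[[0,0,0],[0,0,0.03],0.44],[[0,0,0],[0,0,0.03],0.44],[[0,0,0],[0,0,0],0.44],[[0,0,0],[0,0,0],0.44]])

```text
t: 7.57
ee_pos: [449.9, -72.9, 34.3]
orientation: [1.885, 2.512, 0.0]
ft_force: [-0.3, 0.3, 6.9]
width: 49.4
```

```bash
python3 o.py
```

```text
7.5667 [449.9 -72.9  34.3] F [-0.32  0.35  6.92] Ftool [ 0.42 -0.21 -6.92] M [0.153 0.132 0.073] w 49.43 yaw y 16.22 q6 -0.47 tau6 0.107
```

>>> carry_out(rows=[[[0,0,0],[0,0,0.03],0.44],[[0,0,0],[0,0,0.03],0.44],[[0,0,0],[0,0,0],0.44],[[0,0,0],[0,0,0],0.44]])

```text
t: 7.9
ee_pos: [449.9, -72.9, 34.3]
orientation: [1.96, 2.454, 0.001]
ft_force: [-0.2, 1.4, 8.1]
width: 49.3
```

```bash
python3 o.py;  python3 - <<'E'
from h import *
cv2.imwrite("pics/s6.png",cv2.resize(imaging.get_image("scene")[160:260,205:335,::-1],None,fx=6,fy=6,interpolation=cv2.INTER_CUBIC))
E
python3 o.py
```

```text
7.9 [449.9 -72.9  34.3] F [-0.15  1.41  8.06] Ftool [ 1.4   0.17 -8.06] M [0.095 0.143 0.103] w 49.3 yaw y 12.79 q6 -0.41 tau6 0.139
7.95 [449.9 -72.9  34.3] F [-0.38  0.27  8.14] Ftool [ 0.34 -0.3  -8.14] M [0.041 0.119 0.109] w 49.68 yaw y 12.8 q6 -0.41 tau6 0.091
```

View pics/s6.png

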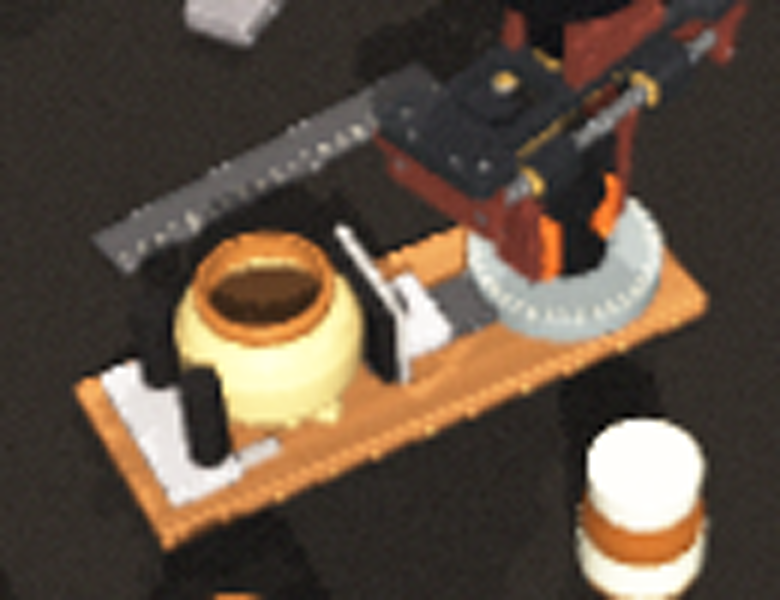

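The pot hasn't moved between the last two pictures, and the torque is climbing, so it is on the stop. I'll check the dial angle in the wrist camera.

Run:
```python
from h import *
obs=readout.get_obs(); im=imaging.get_image("wrist")[:,:,::-1].copy()
np.save("obs3.npy",obs,allow_pickle=True)
cv2.imwrite("pics/w7.png",im)
cv2.imwrite("pics/w7z.png",cv2.resize(im[200:380,160:410],None,fx=3.2,fy=3.2,interpolation=cv2.INTER_CUBIC))
```

```text
(no output)
```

View pics/w7z.png

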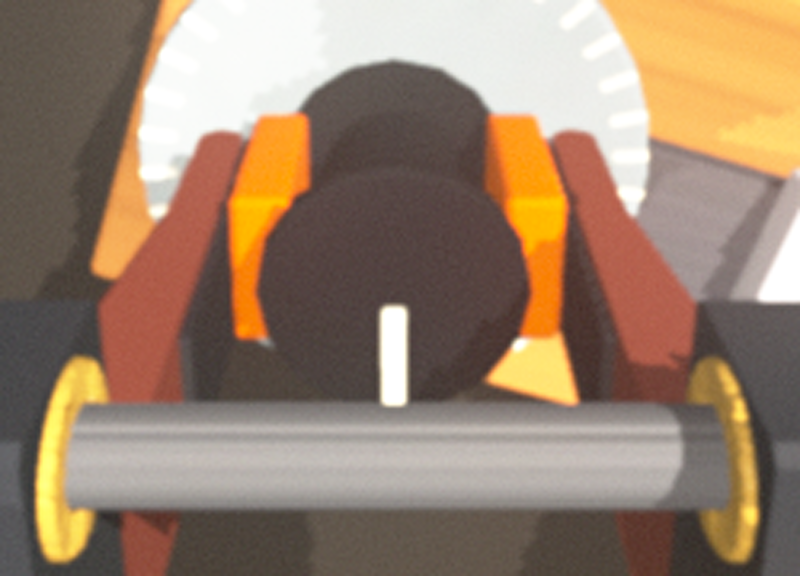

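>>> carry_out(rows=[[[0,0,0],[0,0,0.03],0.44],[[0,0,0],[0,0,0.03],0.44],[[0,0,0],[0,0,0.03],0.44],[[0,0,0],[0,0,0],0.44],[[0,0,0],[0,0,0],0.44]])

```text
t: 8.42
ee_pos: [450.0, -73.0, 34.3]
orientation: [2.068, 2.364, 0.001]
ft_force: [-1.0, 0.1, 7.4]
width: 49.0
```

```bash
python3 o.py
```

```text
8.4167 [450.  -73.   34.3] F [-1.02  0.06  7.44] Ftool [ 0.19 -0.99 -7.44] M [0.029 0.134 0.152] w 48.97 yaw y 7.64 q6 -0.32 tau6 0.189
```

>>> carry_out(rows=[[[0,0,0],[0,0,0.03],0.44],[[0,0,0],[0,0,0.025],0.44],[[0,0,0],[0,0,0],0.44],[[0,0,0],[0,0,0],0.44]])

```text
t: 8.75
ee_pos: [449.9, -73.0, 34.3]
orientation: [2.132, 2.306, 0.0]
ft_force: [-1.1, 0.3, 8.1]
width: 49.4
```

```bash
python3 o.py
python3 - <<'E'
from h import *
obs=readout.get_obs(); im=imaging.get_image("wrist")[:,:,::-1].copy()
cv2.imwrite("pics/w8z.png",cv2.resize(im[200:380,160:410],None,fx=3.2,fy=3.2,interpolation=cv2.INTER_CUBIC))
E
python3 o.py
```

```text
8.75 [449.9 -73.   34.3] F [-1.13  0.3   8.1 ] Ftool [ 0.38 -1.1  -8.1 ] M [-0.062  0.194  0.113] w 49.42 yaw y 4.5 q6 -0.265 tau6 0.209
8.8 [450.  -73.   34.3] F [0.15 0.19 7.67] Ftool [ 0.17  0.17 -7.67] M [-0.051  0.13   0.155] w 49.06 yaw y 4.51 q6 -0.265 tau6 0.168
```

View pics/w8z.png

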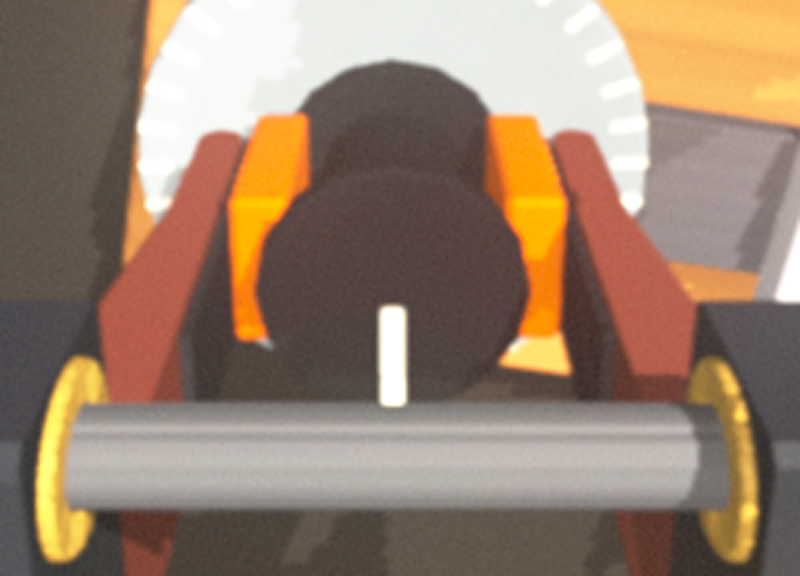

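Run:
```python
from h import *
ms=[];tq=[]
for i in range(14):
    s=imaging.get_image("scene"); o=readout.get_obs(); ms.append(o["moment"]);tq.append(o["joint_torque"][5])
print(o["t"],np.mean(ms,0),np.std(ms,0),np.round(tq,3))
cv2.imwrite("pics/s8.png",cv2.resize(s[160:260,205:335,::-1],None,fx=6,fy=6,interpolation=cv2.INTER_CUBIC))
c=cam("scene")
a=np.array(proj(c,[448,-72,60]));d=np.array([np.cos(np.radians(-5)),np.sin(np.radians(-5)),0])
p0=np.array(proj(c,np.r_[588,-82,80])); p1=np.array(proj(c,np.r_[588,-82,80]+10*d)); print("px per 10mm",p1-p0)
ax=(p1-p0)/10*6; 
g=lambda n: cv2.cvtColor(cv2.imread(f"pics/{n}.png"),cv2.COLOR_BGR2GRAY)
ref=g("s6")[235:345,195:335]
for n in ["s0z","s3","s4","s5","s6","s8"]:
    r=cv2.matchTemplate(g(n)[:,:],ref,cv2.TM_CCOEFF_NORMED); _,v,_,l=cv2.minMaxLoc(r)
    x,y=l
    # subpixel parabola
    fx=(r[y,x-1]-r[y,x+1])/(2*(r[y,x-1]-2*r[y,x]+r[y,x+1])); fy=(r[y-1,x]-r[y+1,x])/(2*(r[y-1,x]-2*r[y,x]+r[y+1,x]))
    dd=np.array([x+fx-195,y+fy-235]); print(n,round(v,3),dd.round(2),"mm along",(dd@ax/(ax@ax)).round(2))
```

```text
9.5 [-1.53978609e-05  1.34218334e-01  1.58937792e-01] [0.02845495 0.0265696  0.03070124] [0.159 0.157 0.157 0.157 0.157 0.157 0.157 0.157 0.157 0.157 0.157 0.157
 0.157 0.157]
px per 10mm [-3.36045125  1.38513005]
s0z 0.977 [25.   -8.61] mm along -12.1
s3 0.983 [21.22 -7.35] mm along -10.28
s4 0.978 [ 6.74 -2.2 ] mm along -3.24
s5 0.996 [ 0.44 -0.17] mm along -0.21
s6 1.0 [0.   0.01] mm along 0.0
s8 0.998 [-0.   -0.01] mm along -0.0
```

The images put stop contact at yaw about 22°. It is now 17° (0.30 rad) past that, which gives about 11.6 + 2.5 ≈ 14 N, near the 80° notch. I'll release gently.

>>> carry_out(rows=[[[0,0,0],[0,0,0],0.42],[[0,0,0],[0,0,0],0.4],[[0,0,0],[0,0,0],0.385],[[0,0,0],[0,0,0],0.37],[[0,0,0],[0,0,0],0.355],[[0,0,0],[0,0,0],0.34],[[0,0,0],[0,0,0],0.33],[[0,0,0],[0,0,0],0.32],[[0,0,0],[0,0,0],0.32]])

```text
t: 10.25
ee_pos: [449.4, -73.0, 34.1]
orientation: [2.132, 2.307, -0.001]
ft_force: [-1.5, -1.1, 5.9]
width: 59.7
```

```bash
python3 o.py
python3 - <<'E'
from h import *
obs=readout.get_obs(); im=imaging.get_image("wrist")[:,:,::-1].copy()
cv2.imwrite("pics/w9z.png",cv2.resize(im[200:380,160:410],None,fx=3.2,fy=3.2,interpolation=cv2.INTER_CUBIC))
E
python3 o.py
```

```text
10.25 [449.4 -73.   34.1] F [-1.51 -1.06  5.86] Ftool [-0.94 -1.59 -5.86] M [-0.124  0.246  0.181] w 59.7 yaw y 4.51 q6 -0.265 tau6 0.154
10.3 [449.4 -73.   34.1] F [-1.03 -1.7   5.92] Ftool [-1.62 -1.16 -5.92] M [-0.125  0.249  0.103] w 59.6 yaw y 4.51 q6 -0.265 tau6 0.155
```

View pics/w9z.png

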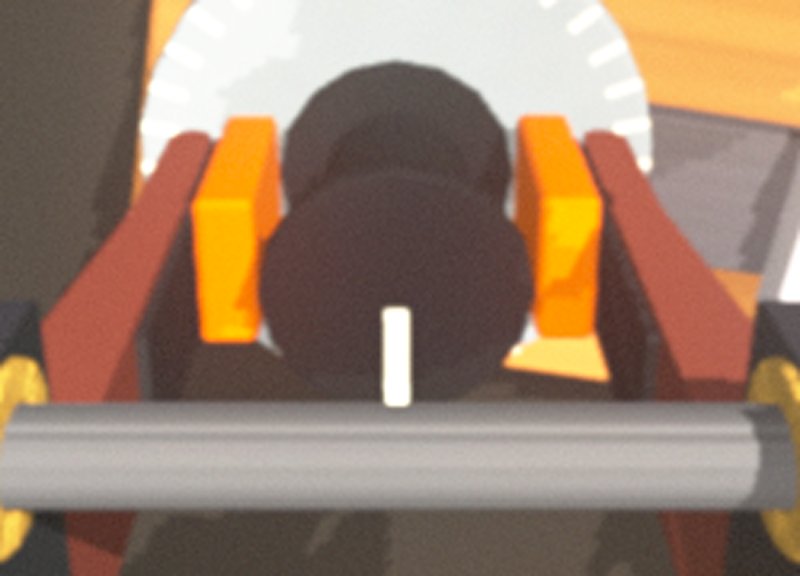

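>>> carry_out(rows=[[[0,0,0],[0,0,0],0.28],[[0,0,0],[0,0,0],0.22],[[0,0,0],[0,0,0],0.15],[[0,0,0],[0,0,0],0.1],[[0,0,0],[0,0,0],0.1],[[0,0,-0.01],[0,0,0],0.1],[[0,0,-0.02],[0,0,0],0.1],[[0,0,-0.03],[0,0,0],0.1],[[0,0,-0.03],[0,0,0],0.1],[[0,0,-0.03],[0,0,0],0.1],[[0,0,0],[0,0,0],0.1],[[0,0,0],[0,0,0],0.1]])

```text
t: 11.3
ee_pos: [450.7, -73.0, 155.8]
orientation: [2.131, 2.304, 0.004]
ft_force: [-1.3, 0.3, -0.2]
width: 79.3
```

Run:
```python
from h import *
obs=readout.get_obs(); im=imaging.get_image("wrist")[:,:,::-1].copy(); c=cam("wrist",obs); print(obs["t"],obs["ee_pos"],obs["ft_force"])
np.save("obs10.npy",obs,allow_pickle=True)
cv2.imwrite("pics/w10z.png",cv2.resize(im[130:310,160:410],None,fx=3.2,fy=3.2,interpolation=cv2.INTER_CUBIC))
s=imaging.get_image("scene")
cv2.imwrite("pics/s10.png",cv2.resize(s[160:260,205:335,::-1],None,fx=6,fy=6,interpolation=cv2.INTER_CUBIC))
```

```text
11.3 [450.68848927 -73.02290695 155.76559553] [-1.32083557  0.27944512 -0.1696722 ]
```

View pics/w10z.png

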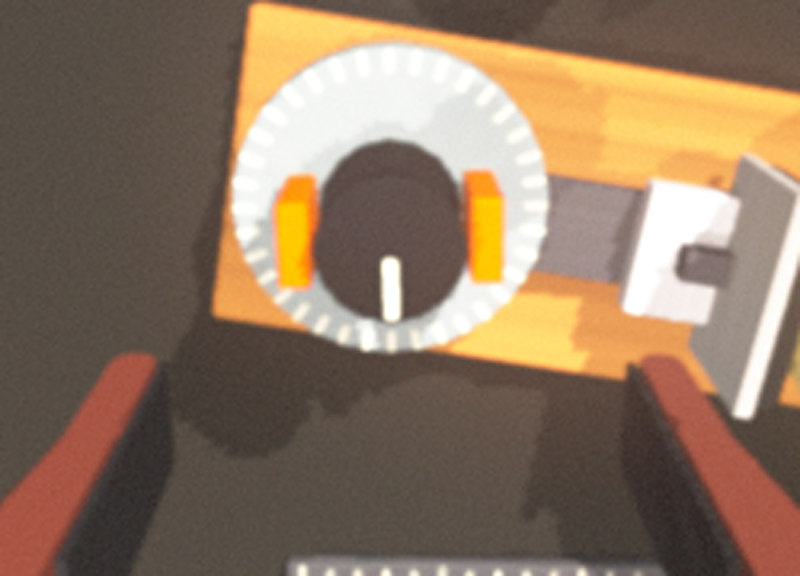

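View pics/s10.png

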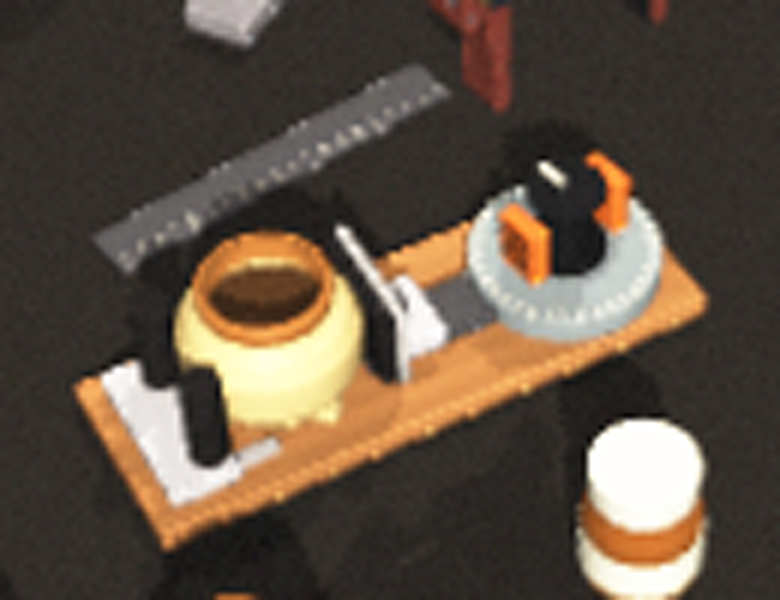

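Run:
```python
from h import *
obs=np.load("obs10.npy",allow_pickle=True).item(); c=cam("wrist",obs)
P=lambda u,v,z: onplane(c,160+(u+.5)/3.2-.5,130+(v+.5)/3.2-.5,z)
a=P(279,243,63);b=P(503,237,63);d=b-a
print("over tabs",np.linalg.norm(d),"line",np.degrees(np.arctan2(d[1],d[0])),"axis",(a+b)/2)
a=P(390,260,69);b=P(393,318,69);d=b-a;print("ptr",np.degrees(np.arctan2(d[1],d[0])))
g=lambda n: cv2.cvtColor(cv2.imread(f"pics/{n}.png"),cv2.COLOR_BGR2GRAY)
r=cv2.matchTemplate(g("s10"),g("s6")[235:345,195:335],cv2.TM_CCOEFF_NORMED);print(cv2.minMaxLoc(r))
# carriage block shift relative to contact picture s5
for n in ["s5","s6","s8","s10"]:
    q=cv2.matchTemplate(g(n)[250:400,380:520],g("s10")[270:370,395:455],cv2.TM_CCOEFF_NORMED);print(n,cv2.minMaxLoc(q)[1::2])
```

```text
over tabs 58.445431901223934 line 6.015423192235683 axis [450.17321165 -71.9000415   63.        ]
ptr -82.83458113146831
(-0.6271064281463623, 0.9980878829956055, (137, 430), (195, 235))
s5 (0.8970567584037781, (21, 16))
s6 (0.9594964981079102, (16, 19))
s8 (0.9931207895278931, (15, 21))
s10 (1.0, (15, 20))
```

```bash
python3 -c "
from workcell import close_job,readout
print(close_job()); print(readout.get_obs()['t'])"
```

```text
the job is handed in; nothing more can be done
None
the job is handed in; nothing more can be done
```

I pinched the two tabs to about 49 mm across, turned the dial clockwise by about 69°, let it lock and lifted the gripper clear. The job was handed in at about 11.4 s.

**Clamping force:** I estimate about 13 N. In the scene pictures the pot reached the stop at a jaw yaw of about 22°. The dial finished about 16° past that, which gives about 10.7 N, plus about 2.5 N (midpoint of the given 1.5–3.5 N) for sliding the pot. The dial sits at about 78.5°, which is the 80° notch less its play.

**Torque check:** This one agreed only loosely. Just before letting go, the wrist moment about the vertical axis averaged 0.16 Nm, against 0.22 Nm expected for 14 N. Rubbing in the dial explains about half of that gap. The slope of torque against angle was also somewhat low, so the true force could be a few newtons less than my estimate.

**Last pictures:**
- **Tabs:** both are out, measuring 58.4 mm across against 59.0 mm by the same method at the start (nominal 60 mm).
- **Pot:** it looks upright and did not move when I let go.
- **Gripper:** it is clear of everything, about 155 mm above the table.
- **Bystanders:** the ruler and amber jar look unmoved. I did not measure the other bystanders again, but the arm stayed well away from them.

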